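Line up the measuring beakers by size

ROBOT

A 7-joint arm with a two-finger parallel gripper is mounted at the origin on a cart in front of the work surface, level with it; the furniture and walls round the work are solid. World frame = base frame: x ahead of the robot, y to its left, z up, the work surface at z = 0. Lengths are in m, angles in rad, forces in N, time in s.
With the tool pointing down it reaches from about 0.35 to 0.9 m from the base axis. Payload 8.1 kg.
Tool frame: the origin (TCP) lies on the centre line of the jaws, within the pads' length; the fingertips stand 19 mm ahead of it and the grasp point (between the pads) is the TCP; z points along the fingers, y is the line along which they close (so a half turn about z gives the same grasp; the last joint's range is limited). The gripper opens to 85 mm and grips with 20 to 120 N. Pads are 22 mm wide; open, the fingers measure 114 mm over their backs; the gripper's body (76 mm by 85 mm) begins 54 mm behind the grasp point. The pads swing forward as they close: fully open they stand 13 mm farther back than shut.
Start: joints at [1.155, 0.434, 0.025, 1.573, -0.012, 1.134, -0.075], TCP at [0.192, -0.595, 0.25] pointing down, gripper open.
Joint ranges: [-2.62, 2.62], [-0.44, 2.09], [-1.27, 1.32], [0.08, 2.57], [-1.32, 4.46], [0.12, 2], [-2.74, 2.74]. Speed limits (rad/s): [2.22, 2.22, 3.01, 3.01, 3.14, 3.14, 3.14].

INTERFACE

Orientations are given as a unit quaternion [w, x, y, z].
In Python, from rig import env gives the robot as it stands. The module is installed in compiled form; this text tells all that it offers.
- The arm moves only by the tool apply_moves, never from a script. Its argument "commands" is a list of rows, each an object with "dr": the turn, a rotation vector about the tool's x, y, z in fractions of the full range, 1 being 2 pi rad, a list of three; "travel": the shift along the tool's x, y, z in shares of 500 mm (1.0 is 500 mm), a list of three; "hand": the finger opening in mm, from 0 to 85.4. A call has 1 to 12 rows; each row is the pose to reach, as a shift and turn from the pose commanded when the call began, along the tool's axes at that moment; what a row does not reach only later rows make up. A row lasts 1/10 s, in which the tool goes at most 50 mm and 8.59 degrees, less where a joint would pass 70% of its speed; a pose out of reach is approached as far as the arm can. A call with a gripper value outside its range is refused whole. The fingers move at their own pace and stop on an object; the grip force is fixed at half the most. Time passes only in rows, so rows that repeat a pose let the fingers close. It gives the time, the measured TCP pose, the force, the opening and the grip force at its end, in the units of the state.
- env.state(): the state, without advancing time (a new reading comes with each control period).
- env.capture(name): name is "side" or "top"; returns the picture (384x512x3 uint8, red, green, blue); there is no depth.
- env.camera_info(name): a dict with "K" (3x3 intrinsics, pixels), "rvec" (rotation vector, rad) and "tvec" (3), from world to camera coordinates, as OpenCV has them. Camera axes: x right, y down, z forward; pixel columns grow to the right and rows downward; lengths in m; the calibration is good to about 2 mm. A picture is of the moment at which its call begins. camera_info takes no time and is no camera call.
- env.finish_job(): hands the job in; it is judged then, once.
The state is a dict: "time_s": time; "q": joint angles; "joint_vel": joint speeds; "joint_efforts": joint torques, N m; "ee_pos": TCP position; "tool_rot": TCP orientation; "contact_force": force on the tool from outside, world axes, zero at the start; "moment": the same for the moment, N m; "finger_gap": opening from 0.0 (shut) to 1.0 (fully open); "gripper_force": force on a finger pad.
Only numpy, scipy, OpenCV 4.12 (cv2) and the standard library are available. Lean on these libraries where they do the work, as an engineer would, in place of code of your own. Each camera call takes 0.05 s, during which the arm holds its last target. There are 200 camera calls.

TASK

Put the four steel measuring beakers back in order of size on the white strip: one upright in the middle of each blue mark, the largest on the mark at the red end, then getting smaller one by one to the smallest at the grey end. Leave the red-lidded spice jar where it stands.

Things in the scene. Friction and masses are not known exactly. Their poses are not given: they have to be found in the camera images.
- beaker_xl: the largest of four plain steel measuring beakers: open-topped round cup with straight sides, outer diameter 62 mm, 80 mm tall, wall 2 mm, no handle, with two thin dark lines round it; loose, stands upright at the start. Origin at the centre of its underside, z up along its axis.
- beaker_l: the second largest of four plain steel measuring beakers: open-topped round cup with straight sides, outer diameter 54 mm, 66 mm tall, wall 2 mm, no handle, with two thin dark lines round it; loose, stands upright at the start. Origin at the centre of its underside, z up along its axis.
- beaker_m: the second smallest of four plain steel measuring beakers: open-topped round cup with straight sides, outer diameter 46 mm, 52 mm tall, wall 2 mm, no handle, with two thin dark lines round it; loose, stands upright at the start. Origin at the centre of its underside, z up along its axis.
- beaker_s: the smallest of four plain steel measuring beakers: open-topped round cup with straight sides, outer diameter 38 mm, 40 mm tall, wall 2 mm, no handle, with two thin dark lines round it; loose, stands upright at the start. Origin at the centre of its underside, z up along its axis.
- mark_1: flat round blue mark, 72 mm across, thin white edge circle, at one end. Four alike, 100 mm apart in a straight row on a fixed white strip (410 x 100 x 6 mm); mark_1 to mark_4 are in row order, but red may be at either end. Origin: centre of its underside, on the strip; its top is 2 mm higher (8 mm above the worktop). x across the row, y along it from mark_4 to mark_1.
- mark_2: flat round blue mark, 72 mm across, thin white edge circle, next to mark_1. Four alike, 100 mm apart in a straight row on a fixed white strip (410 x 100 x 6 mm); mark_1 to mark_4 are in row order, but red may be at either end. Origin: centre of its underside, on the strip; its top is 2 mm higher (8 mm above the worktop). x across the row, y along it from mark_4 to mark_1.
- mark_3: flat round blue mark, 72 mm across, thin white edge circle, next to mark_4. Four alike, 100 mm apart in a straight row on a fixed white strip (410 x 100 x 6 mm); mark_1 to mark_4 are in row order, but red may be at either end. Origin: centre of its underside, on the strip; its top is 2 mm higher (8 mm above the worktop). x across the row, y along it from mark_4 to mark_1.
- mark_4: flat round blue mark, 72 mm across, thin white edge circle, at the other end. Four alike, 100 mm apart in a straight row on a fixed white strip (410 x 100 x 6 mm); mark_1 to mark_4 are in row order, but red may be at either end. Origin: centre of its underside, on the strip; its top is 2 mm higher (8 mm above the worktop). x across the row, y along it from mark_4 to mark_1.
- red_block: red bar, 90 mm long across the strip, 14 mm wide, 12 mm tall, fixed on one end of the white strip (46 mm from the end mark's centre); a grey bar of the same size is on the other end. Which end is red changes from start to start. Origin at the centre of its underside, on top of the strip.
- spice_jar: bystander: upright spice jar with a red lid, 45 mm across, 106 mm tall, loose on the worktop. Origin at the centre of its underside. (Mind also the big fixed mixer behind the work, taller than 0.6 m, filling about x over 0.6 m, y from 0 to -0.33 m: draw the arm back to cross in front of it.)

How it is judged:
By the outcome, as a careful person would: the job done as asked, in the order asked, and still so for the second after the job is handed in, with the robot touching nothing.
It also fails if it takes over 118 s, if anything falls off the work surface, if the arm or the gripper's body presses on something with over 40 N, if the wrist force passes 120 N, or if a joint passes its speed limit or range.

## Working session

There is one attempt and no reset: what is moved stays moved. The work goes in short steps, Python scripts to look and compute and a tool call to move; the robot and the scene stay as the last step left them, time stands still between calls to the robot, and variables do not carry over. Pictures are saved under pics/ and viewed, at most 14 in all, crops included, and the job is handed in when it is done.

Besides the shell and the picture viewer there is one more tool, called after "Emit:" as name([rows], argument=value, ...), one row to a line, values as JSON. apply_moves: Moves the arm, as the interface text tells. Its arguments: {"type":"object","properties":{"commands":{"type":"array","items":{"type":"object","properties":{"dr":{"type":"array","items":{"type":"number"}},"travel":{"type":"array","items":{"type":"number"}},"hand":{"type":"number"}}}}},"required":["commands"]}

```bash
mkdir -p pics; python3 - <<'E'
from rig import env
import cv2
s=env.state();print({k:s[k] for k in('time_s','ee_pos','tool_rot','finger_gap','contact_force')})
for n in('top','side'):
    cv2.imwrite(f'pics/{n}0.png',cv2.resize(env.capture(n)[:,:,::-1],(800,600),interpolation=cv2.INTER_CUBIC)); print(env.camera_info(n))
E
```

```text
{'time_s': 0.0, 'ee_pos': array([ 0.19215035, -0.59423654,  0.24953166]), 'tool_rot': array([-7.61561263e-04,  9.87796937e-01,  1.55745286e-01, -1.92792288e-04]), 'finger_gap': 1.0027602915508265, 'contact_force': array([ 0.15267056,  0.16698748, -0.30810375])}
{'K': array([[380.40652531,   0.        , 257.7557093 ],
       [  0.        , 380.40652531, 196.54213208],
       [  0.        ,   0.        ,   1.        ]]), 'rvec': array([ 2.17492789, -2.03555958,  0.21047643]), 'tvec': array([-0.01456716,  0.54448366,  1.20001641])}
{'K': array([[368.79785484,   0.        , 253.80232463],
       [  0.        , 368.79785484, 186.50018499],
       [  0.        ,   0.        ,   1.        ]]), 'rvec': array([ 0.62275705, -2.29360564,  1.52776458]), 'tvec': array([0.46617131, 0.13442658, 0.85298458])}
```

View pics/top0.png

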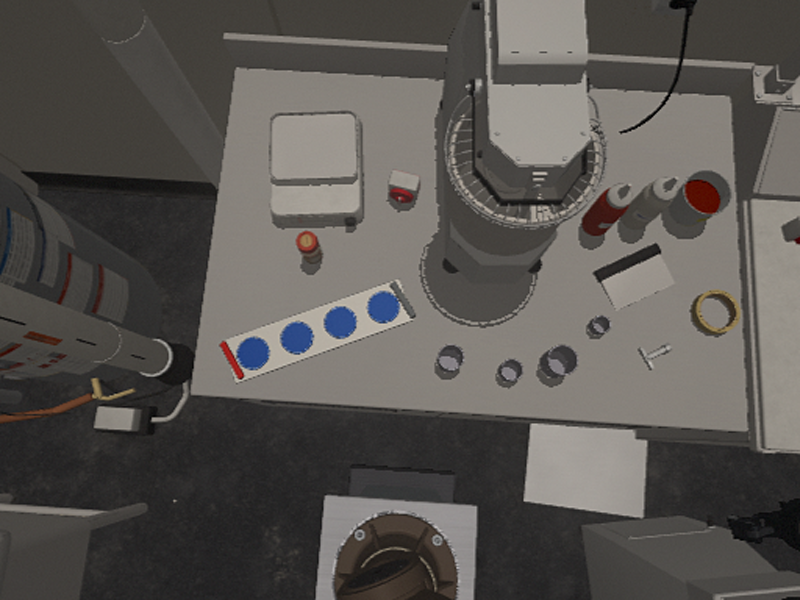

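View pics/side0.png

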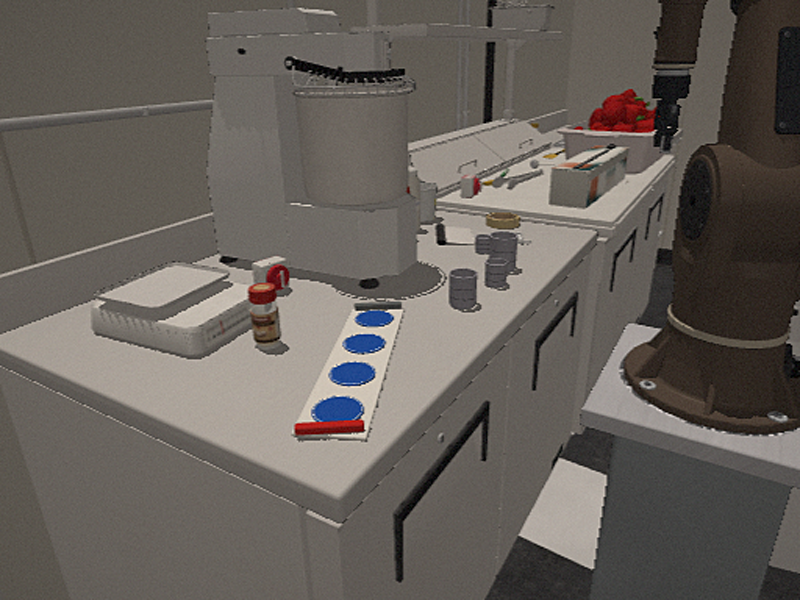

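The top view shows marks at about (253,353), (297,338), (340,322) and (384,307) with the red bar at the left (+y) end. The beakers are at (450,360), (510,371), (558,364) and (598,326). The side view agrees. I'll enlarge the top view.

```bash
cat > h.py <<'E'
import numpy as np, cv2
from rig import env
def px2w(n,uv,z):
    c=env.camera_info(n);R,_=cv2.Rodrigues(c['rvec']);o=-R.T@c['tvec']
    d=R.T@np.linalg.inv(c['K'])@np.array([uv[0],uv[1],1.]);return o+d*(z-o[2])/d[2]
def w2px(n,P):
    c=env.camera_info(n);return cv2.projectPoints(np.array(P,float).reshape(-1,1,3),c['rvec'],c['tvec'],c['K'],None)[0].reshape(-1,2)
def crop(n,x,y,w,h,k,f,im=None):
    im=env.capture(n) if im is None else im
    cv2.imwrite(f,cv2.resize(im[y:y+h,x:x+w,::-1],None,fx=k,fy=k,interpolation=cv2.INTER_CUBIC))
E
python3 - <<'E'
from h import *
im=env.capture('top')
crop('top',272,195,130,60,6,'pics/b.png',im)
# blue mark centroids
m=((im[:,:,2].astype(int)-im[:,:,0]>50)&(np.indices(im.shape[:2])[1]>135)).astype('uint8')
n,l,st,c=cv2.connectedComponentsWithStats(m)
for i in range(1,n):
    if st[i,4]>100: print(c[i].round(1),st[i,4],px2w('top',c[i],.008).round(4))
E
```

```text
[245.  196.2] 303 [0.5531 0.0663 0.008 ]
[217.6 205.8] 307 [0.5132 0.1572 0.008 ]
[189.6 215.7] 310 [0.4728 0.2492 0.008 ]
[161.7 225.8] 322 [0.4324 0.3401 0.008 ]
```

View pics/b.png

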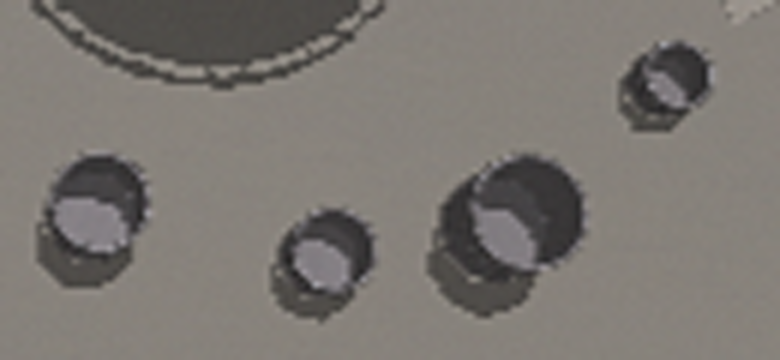

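Rim centres in the crop: L (99.5,203), M (333,251), XL (529,212), S (679,76). I'll compute their positions and check them with overlays in both views.

```bash
python3 - <<'E'
from h import *
D=dict(L=(99.5,203,.054,.066),M=(333,251,.046,.052),XL=(529,212,.062,.080),S=(679,76,.038,.040))
ov={}
for n,x,y,w,h,k in(('top',272,195,130,60,6),('side',280,140,60,65,8)):
    im=env.capture(n);im=cv2.resize(im[y:y+h,x:x+w,::-1],None,fx=k,fy=k,interpolation=cv2.INTER_CUBIC)
    for b,(u,v,d,H) in D.items():
        p=px2w('top',(272+(u+.5)/6-.5,195+(v+.5)/6-.5),H)
        if n=='top':print(b,p.round(4),'r',np.hypot(*p[:2]).round(3))
        a=np.linspace(0,2*np.pi,40)
        for z,c in((H,(0,255,0)),(0,(0,0,255))):
            q=w2px(n,np.c_[p[0]+d/2*np.cos(a),p[1]+d/2*np.sin(a),0*a+z]);q=(q-[x,y]+.5)*k-.5
            cv2.polylines(im,[q.round().astype(int)],True,c,1)
    ov[n]=im
A,B=ov['top'],ov['side'];B=cv2.resize(B,None,fx=.45,fy=.45)
cv2.imwrite('pics/ov.png',np.vstack([A,np.hstack([B,np.zeros((B.shape[0],780-B.shape[1],3),'uint8')])]))
cv2.imwrite('pics/ovs.png',ov['side'])
j=px2w('top',((309+.5)/1.5625-.5,(238)/1.5625-.5),.106);print('jar',j.round(3))
E
```

```text
L [ 0.444  -0.0835  0.066 ] r 0.452
M [ 0.4282 -0.2117  0.052 ] r 0.478
XL [ 0.4525 -0.31    0.08  ] r 0.548
S [ 0.5394 -0.4023  0.04  ] r 0.673
jar [0.67  0.226 0.106]
```

View pics/ov.png

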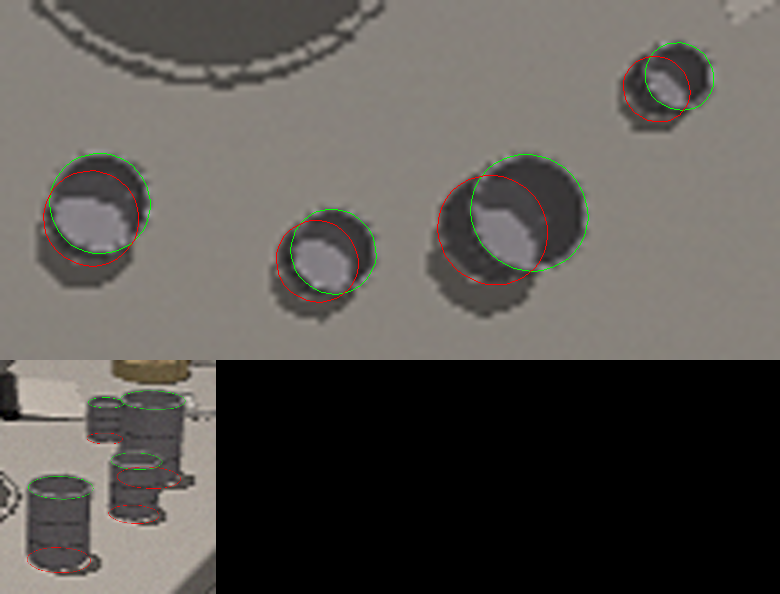

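View pics/ovs.png

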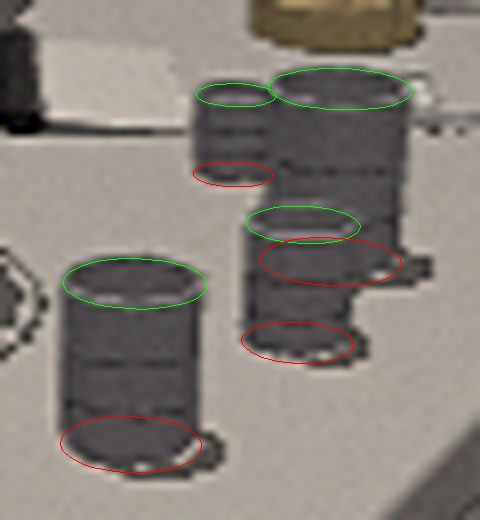

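Overlays agree within about 2 mm in both views. I'll keep a fixed tool orientation with the jaws closing across the row (y at 23.8°), so tool x runs along the row towards red.

```bash
cat >> h.py <<'E'
from scipy.spatial.transform import Rotation as Ro
t=np.arctan2(.2738,-.1207)
GR=np.array([[np.cos(t),np.sin(t),0],[np.sin(t),-np.cos(t),0],[0,0,-1]]).T
def go(*pts):
    s=env.state();q=s['tool_rot'];R=Ro.from_quat(q[[1,2,3,0]])
    print('t',round(s['time_s'],1),'p',s['ee_pos'].round(4),'dr',(R.inv()*Ro.from_matrix(GR)).as_rotvec().round(4),'gap',s['finger_gap'])
    for p in pts: print(p,(R.inv().apply(np.array(p)-s['ee_pos'])*1e3).round(1))
E
python3 -c "
from h import *
go((.4525,-.31,.2),(.4525,-.31,.047))"
```

```text
t 0.2 p [ 0.1923 -0.5945  0.25  ] dr [-6.0000e-04 -5.0000e-04 -1.6733e+00] gap 1.0058530696213284
(0.4525, -0.31, 0.2) [ 335.2 -190.6   50.1]
(0.4525, -0.31, 0.047) [ 335.2 -190.5  203.1]
```

Units first: shifts go in shares of 500 mm and turns go in shares of 2 pi rad. So 335 mm / 500 = 0.67, -190.5 mm / 500 = -0.381, -1.673 rad / 6.2832 = -0.2663.

Emit:
apply_moves([
  {"dr": [0,0,-0.0239],"travel": [0.056,-0.032,0.008],"hand": 85},
  {"dr": [0,0,-0.0477],"travel": [0.112,-0.064,0.016],"hand": 85},
  {"dr": [0,0,-0.0716],"travel": [0.168,-0.096,0.024],"hand": 85},
  {"dr": [0,0,-0.0955],"travel": [0.224,-0.128,0.032],"hand": 85},
  {"dr": [0,0,-0.1194],"travel": [0.28,-0.16,0.04],"hand": 85},
  {"dr": [0,0,-0.1432],"travel": [0.336,-0.19,0.05],"hand": 85},
  {"dr": [0,0,-0.1671],"travel": [0.392,-0.222,0.06],"hand": 85},
  {"dr": [0,0,-0.191],"travel": [0.448,-0.254,0.07],"hand": 85},
  {"dr": [0,0,-0.2149],"travel": [0.504,-0.286,0.08],"hand": 85},
  {"dr": [0,0,-0.2387],"travel": [0.58,-0.33,0.09],"hand": 85},
  {"dr": [0,0,-0.2578],"travel": [0.64,-0.364,0.1],"hand": 85},
  {"dr": [0,0,-0.2663],"travel": [0.67,-0.381,0.1],"hand": 85},
])

```text
time_s: 1.45
ee_pos: [0.4543, -0.3072, 0.1999]
tool_rot: [-0.0, 0.543, 0.84, 0.001]
contact_force: [1.3, 0.2, 0.4]
finger_gap: 0.993
gripper_force: 0.0
```

Emit:
apply_moves([
  {"dr": [0,0,0],"travel": [0,0,0],"hand": 85},
  {"dr": [0,0,0],"travel": [0,0,0],"hand": 85},
])

```text
time_s: 1.65
ee_pos: [0.4518, -0.3113, 0.2003]
tool_rot: [-0.0, 0.547, 0.837, -0.0]
contact_force: [-0.5, 0.1, -0.4]
finger_gap: 0.998
gripper_force: 0.0
```

```bash
python3 -c "
from h import *
go((.4525,-.31,.2),(.4525,-.31,.047))
print(env.state()['q'].round(2))"
```

```text
t 1.6 p [ 0.4518 -0.3113  0.2003] dr [-0.0009  0.0002 -0.0026] gap 0.9976015686850985
(0.4525, -0.31, 0.2) [0.9 1.1 0.3]
(0.4525, -0.31, 0.047) [  1.    1.3 153.3]
[ 0.84  0.4  -0.45  1.8   0.21  0.99  0.72]
```

In the tool's units: 153 mm / 500 = 0.306, 148 mm / 500 = 0.296.

Emit:
apply_moves([
  {"dr": [0,0,0],"travel": [0.002,0.002,0.06],"hand": 85},
  {"dr": [0,0,0],"travel": [0.002,0.002,0.12],"hand": 85},
  {"dr": [0,0,0],"travel": [0.002,0.002,0.18],"hand": 85},
  {"dr": [0,0,0],"travel": [0.002,0.002,0.23],"hand": 85},
  {"dr": [0,0,0],"travel": [0.002,0.002,0.27],"hand": 85},
  {"dr": [0,0,0],"travel": [0.002,0.002,0.296],"hand": 85},
  {"dr": [0,0,0],"travel": [0.002,0.002,0.306],"hand": 85},
  {"dr": [0,0,0],"travel": [0.002,0.002,0.306],"hand": 50},
  {"dr": [0,0,0],"travel": [0.002,0.002,0.306],"hand": 50},
  {"dr": [0,0,0],"travel": [0.002,0.002,0.306],"hand": 50},
  {"dr": [0,0,0],"travel": [0.002,0.002,0.306],"hand": 50},
  {"dr": [0,0,0],"travel": [0.002,0.002,0.306],"hand": 50},
])

```text
time_s: 2.85
ee_pos: [0.4534, -0.3097, 0.0484]
tool_rot: [0.001, 0.546, 0.837, -0.0]
contact_force: [-1.9, -0.9, 6.6]
finger_gap: 0.702
gripper_force: 65.4
```

Emit:
apply_moves([
  {"dr": [0,0,0],"travel": [0,0,0],"hand": 50},
  {"dr": [0,0,0],"travel": [0,0,0],"hand": 50},
  {"dr": [0,0,0],"travel": [0,0,0],"hand": 50},
])

```text
time_s: 3.15
ee_pos: [0.4534, -0.3097, 0.0484]
tool_rot: [0.001, 0.546, 0.837, -0.0]
contact_force: [-1.3, -0.9, 6.6]
finger_gap: 0.702
gripper_force: 65.4
```

```bash
python3 -c "
from h import *
go((.4525,-.31,.2),(.42,0,.25),(.4324,.3401,.25))
crop('side',240,60,160,140,4,'pics/g1.png')"
```

```text
t 3.1 p [ 0.4534 -0.3097  0.0484] dr [ 0.0006  0.0018 -0.0007] gap 0.7016616783614857
(0.4525, -0.31, 0.2) [  -0.2   -0.9 -151.6]
(0.42, 0, 0.25) [ 296.6   94.3 -202.1]
(0.4324, 0.3401, 0.25) [ 602.9  242.6 -202.6]
```

View pics/g1.png

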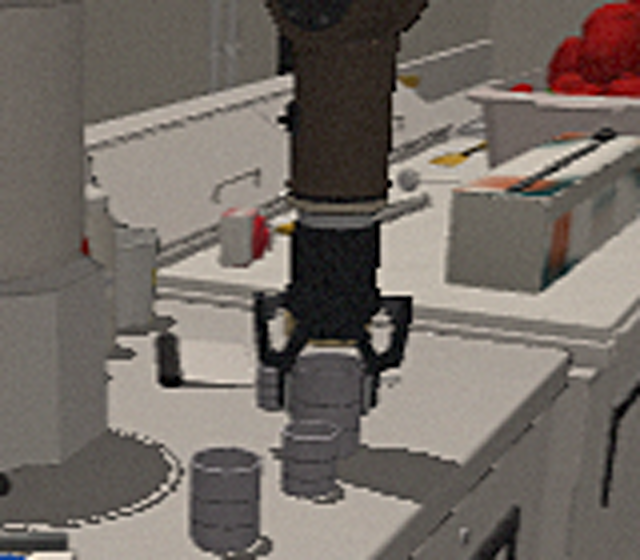

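The picture shows the XL held upright between the pads (gap about 60 mm) with M and L undisturbed. Lifting and carrying.

In the tool's units: 290 mm / 500 = 0.58, 245 mm / 500 = 0.49.

Emit:
apply_moves([
  {"dr": [0,0,0],"travel": [0,0,-0.02],"hand": 50},
  {"dr": [0,0,0],"travel": [0,0,-0.06],"hand": 50},
  {"dr": [0,0,0],"travel": [0,0,-0.12],"hand": 50},
  {"dr": [0,0,0],"travel": [0,0,-0.2],"hand": 50},
  {"dr": [0,0,0],"travel": [0.02,0.01,-0.28],"hand": 50},
  {"dr": [0,0,0],"travel": [0.07,0.024,-0.35],"hand": 50},
  {"dr": [0,0,0],"travel": [0.14,0.044,-0.39],"hand": 50},
  {"dr": [0,0,0],"travel": [0.22,0.07,-0.404],"hand": 50},
  {"dr": [0,0,0],"travel": [0.31,0.098,-0.404],"hand": 50},
  {"dr": [0,0,0],"travel": [0.4,0.126,-0.404],"hand": 50},
  {"dr": [0,0,0],"travel": [0.49,0.156,-0.404],"hand": 50},
  {"dr": [0,0,0],"travel": [0.58,0.184,-0.404],"hand": 50},
])

```text
time_s: 4.4
ee_pos: [0.4195, -0.0046, 0.25]
tool_rot: [0.001, 0.546, 0.838, 0.0]
contact_force: [1.3, 0.0, -1.9]
finger_gap: 0.701
gripper_force: 65.3
```

In the tool's units: 312 mm / 500 = 0.624, 310 mm / 500 = 0.62.

Emit:
apply_moves([
  {"dr": [0,0,0],"travel": [0.08,0.038,0],"hand": 50},
  {"dr": [0,0,0],"travel": [0.16,0.076,0],"hand": 50},
  {"dr": [0,0,0],"travel": [0.24,0.114,0],"hand": 50},
  {"dr": [0,0,0],"travel": [0.32,0.154,0],"hand": 50},
  {"dr": [0,0,0],"travel": [0.4,0.194,0],"hand": 50},
  {"dr": [0,0,0],"travel": [0.48,0.232,0],"hand": 50},
  {"dr": [0,0,0],"travel": [0.55,0.266,0],"hand": 50},
  {"dr": [0,0,0],"travel": [0.6,0.29,0],"hand": 50},
  {"dr": [0,0,0],"travel": [0.62,0.3,0],"hand": 50},
  {"dr": [0,0,0],"travel": [0.624,0.3,0],"hand": 50},
  {"dr": [0,0,0],"travel": [0.624,0.3,0],"hand": 50},
])

```text
time_s: 5.5
ee_pos: [0.4316, 0.3384, 0.2493]
tool_rot: [0.0, 0.546, 0.838, -0.001]
contact_force: [0.5, -0.9, -2.2]
finger_gap: 0.703
gripper_force: 65.2
```

```bash
python3 -c "
from h import *
go((.4324,.3401,.15),(.4324,.3401,.0564))"
```

```text
t 5.5 p [0.4316 0.3384 0.2493] dr [-0.0006  0.0009 -0.0005] gap 0.7029501559457101
(0.4324, 0.3401, 0.15) [ 1.3  1.4 99.3]
(0.4324, 0.3401, 0.0564) [  1.4   1.5 192.9]
```

In the tool's units: 193 mm / 500 = 0.386, 192 mm / 500 = 0.384.

Emit:
apply_moves([
  {"dr": [0,0,0],"travel": [0.0028,0.003,0.06],"hand": 50},
  {"dr": [0,0,0],"travel": [0.0028,0.003,0.14],"hand": 50},
  {"dr": [0,0,0],"travel": [0.0028,0.003,0.22],"hand": 50},
  {"dr": [0,0,0],"travel": [0.0028,0.003,0.29],"hand": 50},
  {"dr": [0,0,0],"travel": [0.0028,0.003,0.34],"hand": 50},
  {"dr": [0,0,0],"travel": [0.0028,0.003,0.364],"hand": 50},
  {"dr": [0,0,0],"travel": [0.0028,0.003,0.374],"hand": 50},
  {"dr": [0,0,0],"travel": [0.0028,0.003,0.38],"hand": 50},
  {"dr": [0,0,0],"travel": [0.0028,0.003,0.384],"hand": 50},
  {"dr": [0,0,0],"travel": [0.0028,0.003,0.386],"hand": 50},
  {"dr": [0,0,0],"travel": [0.0028,0.003,0.386],"hand": 50},
])

```text
time_s: 6.6
ee_pos: [0.4329, 0.3415, 0.0569]
tool_rot: [0.0, 0.546, 0.838, 0.0]
contact_force: [-0.9, 0.5, -1.9]
finger_gap: 0.703
gripper_force: 65.3
```

```bash
python3 -c "
from h import *
go((.4324,.3401,.0564))
print(env.state()['contact_force'])
crop('side',170,170,90,120,5,'pics/p1.png')"
```

```text
t 6.6 p [0.4329 0.3415 0.0569] dr [ 0.001  -0.0001 -0.0003] gap 0.7027152450951231
(0.4324, 0.3401, 0.0564) [-1.1 -1.   0.5]
[-0.89096207  0.5078999  -1.88992867]
```

View pics/p1.png

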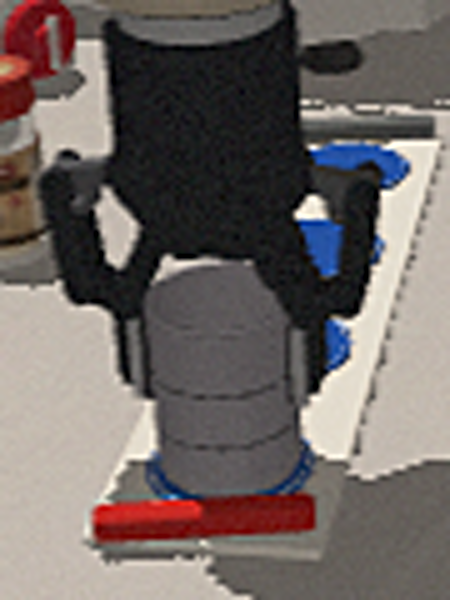

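The XL is centred on the red-end mark to within about 1 mm. The mark's edges are at columns 147–315 and the beaker's base at 158–302. Releasing it and moving to L.

In the tool's units: -145 mm / 500 = -0.29, -130 mm / 500 = -0.26.

Emit:
apply_moves([
  {"dr": [0,0,0],"travel": [0,0,0.0012],"hand": 50},
  {"dr": [0,0,0],"travel": [0,0,0.0012],"hand": 66},
  {"dr": [0,0,0],"travel": [0,0,0.0012],"hand": 75},
  {"dr": [0,0,0],"travel": [0,0,0.0012],"hand": 85},
  {"dr": [0,0,0],"travel": [0,0,0.0012],"hand": 85},
  {"dr": [0,0,0],"travel": [0,0,0.0012],"hand": 85},
  {"dr": [0,0,0],"travel": [0,0,-0.04],"hand": 85},
  {"dr": [0,0,0],"travel": [0,0,-0.1],"hand": 85},
  {"dr": [0,0,0],"travel": [0,0,-0.18],"hand": 85},
  {"dr": [0,0,0],"travel": [0,0,-0.26],"hand": 85},
  {"dr": [0,0,0],"travel": [0,0,-0.29],"hand": 85},
  {"dr": [0,0,0],"travel": [0,0,-0.29],"hand": 85},
])

```text
time_s: 7.85
ee_pos: [0.4334, 0.3423, 0.2037]
tool_rot: [0.001, 0.546, 0.838, 0.002]
contact_force: [0.7, -0.3, -0.6]
finger_gap: 0.994
gripper_force: 0.0
```

```bash
python3 -c "
from h import *
go((.444,-.0835,.2),(.444,-.0835,.038))"
```

```text
t 7.8 p [0.4334 0.3423 0.2037] dr [ 0.0043 -0.0009 -0.0005] gap 0.9939126054678062
(0.444, -0.0835, 0.2) [-394.  -161.9    2.6]
(0.444, -0.0835, 0.038) [-394.1 -162.6  164.6]
```

In the tool's units: -394 mm / 500 = -0.788, -162 mm / 500 = -0.324.

Emit:
apply_moves([
  {"dr": [0,0,0],"travel": [-0.08,-0.032,0],"hand": 85},
  {"dr": [0,0,0],"travel": [-0.16,-0.066,0],"hand": 85},
  {"dr": [0,0,0],"travel": [-0.24,-0.098,0],"hand": 85},
  {"dr": [0,0,0],"travel": [-0.32,-0.132,0],"hand": 85},
  {"dr": [0,0,0],"travel": [-0.4,-0.164,0],"hand": 85},
  {"dr": [0,0,0],"travel": [-0.48,-0.198,0],"hand": 85},
  {"dr": [0,0,0],"travel": [-0.56,-0.23,0],"hand": 85},
  {"dr": [0,0,0],"travel": [-0.64,-0.264,0],"hand": 85},
  {"dr": [0,0,0],"travel": [-0.72,-0.296,0.004],"hand": 85},
  {"dr": [0,0,0],"travel": [-0.77,-0.316,0.004],"hand": 85},
  {"dr": [0,0,0],"travel": [-0.788,-0.324,0.004],"hand": 85},
  {"dr": [0,0,0],"travel": [-0.788,-0.324,0.004],"hand": 85},
])

```text
time_s: 9.05
ee_pos: [0.4424, -0.0857, 0.1983]
tool_rot: [-0.001, 0.547, 0.837, -0.0]
contact_force: [-0.6, 0.2, -0.5]
finger_gap: 0.994
gripper_force: 0.0
```

Emit:
apply_moves([
  {"dr": [0,0,0],"travel": [0,0,0],"hand": 85},
  {"dr": [0,0,0],"travel": [0,0,0],"hand": 85},
])

```text
time_s: 9.25
ee_pos: [0.4431, -0.0828, 0.1992]
tool_rot: [-0.0, 0.545, 0.838, 0.0]
contact_force: [-0.4, -0.6, 0.3]
finger_gap: 0.994
gripper_force: 0.0
```

```bash
python3 -c "
from h import *
go((.444,-.0835,.038))"
```

```text
t 9.2 p [ 0.4431 -0.0828  0.1992] dr [ 0.0001 -0.0005  0.0024] gap 0.9944804372296412
(0.444, -0.0835, 0.038) [ -1.1   0.5 161.2]
```

In the tool's units: 161 mm / 500 = 0.322, 154 mm / 500 = 0.308.

Emit:
apply_moves([
  {"dr": [0,0,0],"travel": [-0.001,0.001,0.07],"hand": 85},
  {"dr": [0,0,0],"travel": [-0.001,0.001,0.15],"hand": 85},
  {"dr": [0,0,0],"travel": [-0.001,0.001,0.22],"hand": 85},
  {"dr": [0,0,0],"travel": [-0.001,0.001,0.276],"hand": 85},
  {"dr": [0,0,0],"travel": [-0.001,0.001,0.308],"hand": 85},
  {"dr": [0,0,0],"travel": [-0.001,0.001,0.322],"hand": 85},
  {"dr": [0,0,0],"travel": [-0.001,0.001,0.322],"hand": 45},
  {"dr": [0,0,0],"travel": [-0.001,0.001,0.322],"hand": 42},
  {"dr": [0,0,0],"travel": [-0.001,0.001,0.322],"hand": 42},
  {"dr": [0,0,0],"travel": [-0.001,0.001,0.322],"hand": 42},
  {"dr": [0,0,0],"travel": [-0.001,0.001,0.322],"hand": 42},
  {"dr": [0,0,0],"travel": [-0.001,0.001,0.322],"hand": 42},
])

```text
time_s: 10.45
ee_pos: [0.4446, -0.0845, 0.0395]
tool_rot: [0.001, 0.546, 0.838, 0.001]
contact_force: [-1.8, 1.6, 7.5]
finger_gap: 0.617
gripper_force: 62.3
```

Emit:
apply_moves([
  {"dr": [0,0,0],"travel": [0,0,0],"hand": 42},
  {"dr": [0,0,0],"travel": [0,0,0],"hand": 42},
])

```text
time_s: 10.65
ee_pos: [0.4446, -0.0845, 0.0395]
tool_rot: [0.001, 0.546, 0.838, 0.001]
contact_force: [-1.2, 1.7, 8.1]
finger_gap: 0.621
gripper_force: 62.3
```

```bash
python3 -c "
from h import *
go((.4728,.2492,.25))"
```

```text
t 10.7 p [ 0.4446 -0.0845  0.0395] dr [ 0.002   0.0011 -0.0002] gap 0.6213110756742096
(0.4728, 0.2492, 0.25) [ 293.8  160.8 -210.5]
```

Emit:
apply_moves([
  {"dr": [0,0,0],"travel": [0,0,-0.02],"hand": 42},
  {"dr": [0,0,0],"travel": [0,0,-0.07],"hand": 42},
  {"dr": [0,0,0],"travel": [0,0,-0.15],"hand": 42},
  {"dr": [0,0,0],"travel": [0.016,0.008,-0.23],"hand": 42},
  {"dr": [0,0,0],"travel": [0.06,0.032,-0.29],"hand": 42},
  {"dr": [0,0,0],"travel": [0.13,0.07,-0.32],"hand": 42},
  {"dr": [0,0,0],"travel": [0.21,0.114,-0.32],"hand": 42},
  {"dr": [0,0,0],"travel": [0.29,0.158,-0.32],"hand": 42},
  {"dr": [0,0,0],"travel": [0.37,0.202,-0.32],"hand": 42},
  {"dr": [0,0,0],"travel": [0.45,0.246,-0.32],"hand": 42},
  {"dr": [0,0,0],"travel": [0.52,0.284,-0.32],"hand": 42},
  {"dr": [0,0,0],"travel": [0.57,0.312,-0.32],"hand": 42},
])

```text
time_s: 11.85
ee_pos: [0.4711, 0.2419, 0.1995]
tool_rot: [-0.0, 0.545, 0.838, 0.001]
contact_force: [-0.4, 0.4, -0.8]
finger_gap: 0.614
gripper_force: 63.0
```

Emit:
apply_moves([
  {"dr": [0,0,0],"travel": [0.017,0.01,0],"hand": 42},
  {"dr": [0,0,0],"travel": [0.017,0.01,0],"hand": 42},
  {"dr": [0,0,0],"travel": [0.017,0.01,0],"hand": 42},
])

```text
time_s: 12.15
ee_pos: [0.4729, 0.2471, 0.1984]
tool_rot: [0.0, 0.547, 0.837, -0.001]
contact_force: [0.3, -0.4, -0.5]
finger_gap: 0.614
gripper_force: 63.0
```

```bash
python3 -c "
from h import *
go((.4728,.2492,.0475))"
```

```text
t 12.2 p [0.4729 0.2471 0.1984] dr [-0.0006  0.0011 -0.0013] gap 0.6136840732548532
(0.4728, 0.2492, 0.0475) [  2.1   0.9 150.9]
```

In the tool's units: 150 mm / 500 = 0.3, 149 mm / 500 = 0.298.

Emit:
apply_moves([
  {"dr": [0,0,0],"travel": [0.003,0.0016,0.07],"hand": 42},
  {"dr": [0,0,0],"travel": [0.003,0.0016,0.15],"hand": 42},
  {"dr": [0,0,0],"travel": [0.003,0.0016,0.22],"hand": 42},
  {"dr": [0,0,0],"travel": [0.003,0.0016,0.264],"hand": 42},
  {"dr": [0,0,0],"travel": [0.003,0.0016,0.286],"hand": 42},
  {"dr": [0,0,0],"travel": [0.003,0.0016,0.294],"hand": 42},
  {"dr": [0,0,0],"travel": [0.003,0.0016,0.298],"hand": 42},
  {"dr": [0,0,0],"travel": [0.003,0.0016,0.3],"hand": 42},
  {"dr": [0,0,0],"travel": [0.003,0.0016,0.3],"hand": 42},
])

```text
time_s: 13.05
ee_pos: [0.4735, 0.2505, 0.0492]
tool_rot: [0.0, 0.546, 0.838, 0.001]
contact_force: [-0.1, 0.7, -1.0]
finger_gap: 0.613
gripper_force: 63.1
```

```bash
python3 -c "
from h import *
go((.4728,.2492,.0475));print(env.state()['contact_force'])"
```

```text
t 13.1 p [0.4735 0.2505 0.0492] dr [ 0.0015  0.     -0.0006] gap 0.613273983317922
(0.4728, 0.2492, 0.0475) [-0.9 -1.2  1.7]
[-0.06567306  0.7153713  -1.03274103]
```

In the tool's units: -152 mm / 500 = -0.304, -135 mm / 500 = -0.27.

Emit:
apply_moves([
  {"dr": [0,0,0],"travel": [-0.001,-0.001,0.002],"hand": 42},
  {"dr": [0,0,0],"travel": [-0.001,-0.001,0.003],"hand": 42},
  {"dr": [0,0,0],"travel": [-0.001,-0.001,0.003],"hand": 58},
  {"dr": [0,0,0],"travel": [-0.001,-0.001,0.003],"hand": 68},
  {"dr": [0,0,0],"travel": [-0.001,-0.001,0.003],"hand": 80},
  {"dr": [0,0,0],"travel": [-0.001,-0.001,0.003],"hand": 80},
  {"dr": [0,0,0],"travel": [-0.001,-0.001,0.003],"hand": 80},
  {"dr": [0,0,0],"travel": [0,0,-0.04],"hand": 80},
  {"dr": [0,0,0],"travel": [0,0,-0.11],"hand": 80},
  {"dr": [0,0,0],"travel": [0,0,-0.19],"hand": 80},
  {"dr": [0,0,0],"travel": [0,0,-0.27],"hand": 80},
  {"dr": [0,0,0],"travel": [0,0,-0.304],"hand": 80},
])

```text
time_s: 14.25
ee_pos: [0.4738, 0.2516, 0.2039]
tool_rot: [0.001, 0.546, 0.838, 0.002]
contact_force: [0.7, 0.5, -0.2]
finger_gap: 0.935
gripper_force: 0.0
```

```bash
python3 -c "
from h import *
go((.42,0,.2),(.4282,-.2117,.2))
crop('top',130,160,170,100,4.5,'pics/p2.png')"
```

```text
t 14.2 p [0.4738 0.2516 0.2039] dr [ 0.0044 -0.0006  0.    ] gap 0.9347774891742316
(0.42, 0, 0.2) [-208.5 -150.7    3.1]
(0.4282, -0.2117, 0.2) [-405.5 -228.6    2.7]
```

View pics/p2.png

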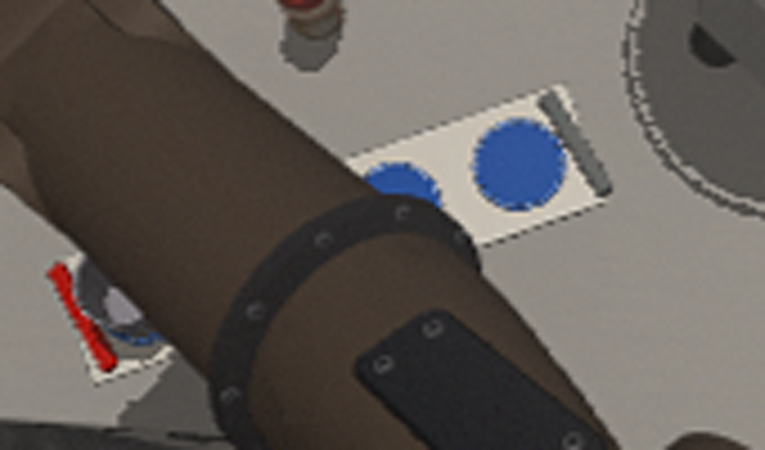

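The arm hides most of the strip in the top view (XL is just visible on the red-end mark at (125,300)), so I'll check once the arm has moved. On to M.

In the tool's units: -405 mm / 500 = -0.81, -160 mm / 500 = -0.32.

Emit:
apply_moves([
  {"dr": [0,0,0],"travel": [-0.08,-0.048,0],"hand": 80},
  {"dr": [0,0,0],"travel": [-0.16,-0.096,0],"hand": 80},
  {"dr": [0,0,0],"travel": [-0.24,-0.142,0],"hand": 80},
  {"dr": [0,0,0],"travel": [-0.32,-0.188,0],"hand": 80},
  {"dr": [0,0,0],"travel": [-0.4,-0.234,0],"hand": 80},
  {"dr": [0,0,0],"travel": [-0.48,-0.28,0],"hand": 80},
  {"dr": [0,0,0],"travel": [-0.56,-0.324,0],"hand": 80},
  {"dr": [0,0,0],"travel": [-0.64,-0.366,0],"hand": 80},
  {"dr": [0,0,0],"travel": [-0.72,-0.408,0],"hand": 80},
  {"dr": [0,0,0],"travel": [-0.78,-0.44,0],"hand": 80},
  {"dr": [0,0,0],"travel": [-0.81,-0.457,0.004],"hand": 80},
  {"dr": [0,0,0],"travel": [-0.81,-0.457,0.004],"hand": 80},
])

```text
time_s: 15.5
ee_pos: [0.426, -0.2153, 0.1975]
tool_rot: [-0.0, 0.548, 0.836, -0.0]
contact_force: [0.5, -0.0, -1.3]
finger_gap: 0.938
gripper_force: 0.0
```

Emit:
apply_moves([
  {"dr": [0,0,0],"travel": [0,0,0],"hand": 80},
  {"dr": [0,0,0],"travel": [0,0,0],"hand": 80},
])

```text
time_s: 15.7
ee_pos: [0.4273, -0.211, 0.1983]
tool_rot: [-0.0, 0.546, 0.838, 0.0]
contact_force: [-0.5, -0.4, 0.3]
finger_gap: 0.935
gripper_force: 0.0
```

```bash
python3 -c "
from h import *
go((.4282,-.2117,.032))
crop('top',130,160,150,90,5,'pics/p3.png')"
```

```text
t 15.7 p [ 0.4273 -0.211   0.1983] dr [ 0.0002 -0.0004  0.0016] gap 0.935019690891602
(0.4282, -0.2117, 0.032) [ -1.1   0.5 166.3]
```

View pics/p3.png

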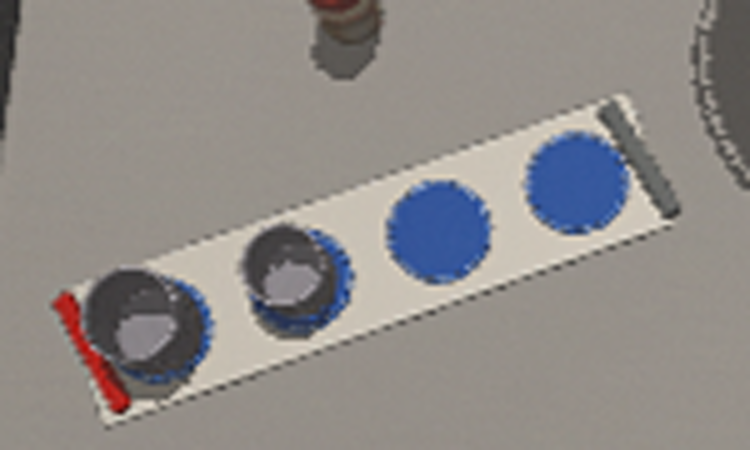

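The XL rim is at about (134,317) and the L rim at about (287,268), both upright over their marks. I'll overlay the expected circles later. Grasping M now.

In the tool's units: 166 mm / 500 = 0.332, 158 mm / 500 = 0.316.

Emit:
apply_moves([
  {"dr": [0,0,0],"travel": [-0.001,0.001,0.07],"hand": 75},
  {"dr": [0,0,0],"travel": [-0.001,0.001,0.15],"hand": 75},
  {"dr": [0,0,0],"travel": [-0.001,0.001,0.224],"hand": 75},
  {"dr": [0,0,0],"travel": [-0.001,0.001,0.284],"hand": 75},
  {"dr": [0,0,0],"travel": [-0.001,0.001,0.316],"hand": 75},
  {"dr": [0,0,0],"travel": [-0.001,0.001,0.332],"hand": 75},
  {"dr": [0,0,0],"travel": [-0.001,0.001,0.332],"hand": 38},
  {"dr": [0,0,0],"travel": [-0.001,0.001,0.332],"hand": 34},
  {"dr": [0,0,0],"travel": [-0.001,0.001,0.332],"hand": 34},
  {"dr": [0,0,0],"travel": [-0.001,0.001,0.332],"hand": 34},
  {"dr": [0,0,0],"travel": [-0.001,0.001,0.332],"hand": 34},
  {"dr": [0,0,0],"travel": [-0.001,0.001,0.332],"hand": 34},
])

```text
time_s: 16.95
ee_pos: [0.4286, -0.2127, 0.0334]
tool_rot: [0.001, 0.546, 0.838, 0.0]
contact_force: [-0.7, 2.4, 8.7]
finger_gap: 0.526
gripper_force: 61.8
```

Emit:
apply_moves([
  {"dr": [0,0,0],"travel": [0,0,0],"hand": 34},
  {"dr": [0,0,0],"travel": [0,0,0],"hand": 34},
])

```text
time_s: 17.15
ee_pos: [0.4286, -0.2127, 0.0334]
tool_rot: [0.001, 0.546, 0.838, 0.0]
contact_force: [0.1, 1.6, 8.3]
finger_gap: 0.527
gripper_force: 61.8
```

```bash
python3 -c "
from h import *
go((.5132,.1572,.2))
for u,v,h in((134,317,.088),(287,268,.074)): print(px2w('top',(130+(u+.5)/5-.5,160+(v+.5)/5-.5),h).round(4))"
```

```text
t 17.1 p [ 0.4286 -0.2127  0.0334] dr [ 0.0014  0.0015 -0.0002] gap 0.5265740431640797
(0.5132, 0.1572, 0.2) [ 304.1  226.8 -166.7]
[0.4308 0.3367 0.088 ]
[0.4707 0.2457 0.074 ]
```

```bash
python3 - <<'E'
from h import *
x,y,w,h,k=130,170,120,70,6.5
im=np.mean([env.capture('top') for _ in range(2)],0).astype('uint8')
im=cv2.resize(im[y:y+h,x:x+w,::-1],None,fx=k,fy=k,interpolation=cv2.INTER_CUBIC)
a=np.linspace(0,2*np.pi,60)
for p,d,H in(((.4324,.3401),.062,.08),((.4728,.2492),.054,.066)):
  for z,D,c in((H+.008,d,(0,255,0)),(.008,d,(0,0,255)),(.008,.072,(0,255,255))):
    q=w2px('top',np.c_[p[0]+D/2*np.cos(a),p[1]+D/2*np.sin(a),0*a+z]);q=(q-[x,y]+.5)*k-.5
    cv2.polylines(im,[q.round().astype(int)],True,c,1)
cv2.imwrite('pics/ov2.png',im)
E
```

```text
(no output)
```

View pics/ov2.png

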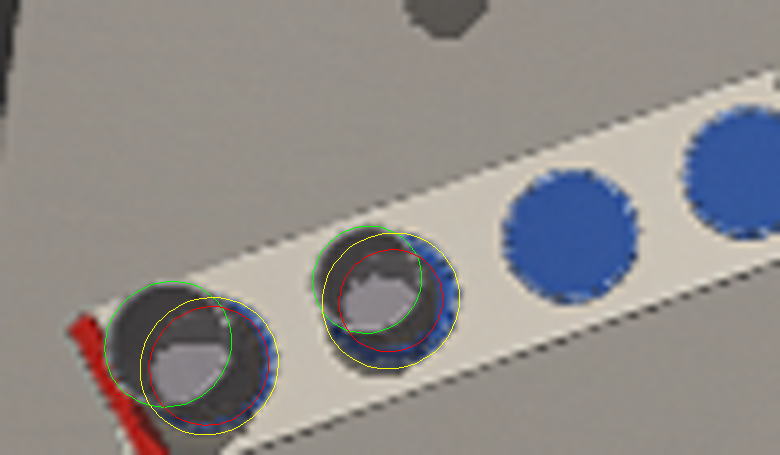

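The overlay fits: both rims lie within about 1 mm of the target circles, so XL and L are centred. Carrying M.

In the tool's units: 297 mm / 500 = 0.594, 275 mm / 500 = 0.55.

Emit:
apply_moves([
  {"dr": [0,0,0],"travel": [0,0,-0.02],"hand": 34},
  {"dr": [0,0,0],"travel": [0,0,-0.07],"hand": 34},
  {"dr": [0,0,0],"travel": [0,0,-0.15],"hand": 34},
  {"dr": [0,0,0],"travel": [0.02,0.01,-0.23],"hand": 34},
  {"dr": [0,0,0],"travel": [0.08,0.04,-0.29],"hand": 34},
  {"dr": [0,0,0],"travel": [0.16,0.084,-0.33],"hand": 34},
  {"dr": [0,0,0],"travel": [0.24,0.14,-0.33],"hand": 34},
  {"dr": [0,0,0],"travel": [0.32,0.2,-0.33],"hand": 34},
  {"dr": [0,0,0],"travel": [0.4,0.264,-0.33],"hand": 34},
  {"dr": [0,0,0],"travel": [0.48,0.33,-0.33],"hand": 34},
  {"dr": [0,0,0],"travel": [0.55,0.39,-0.33],"hand": 34},
  {"dr": [0,0,0],"travel": [0.594,0.44,-0.33],"hand": 34},
])

```text
time_s: 18.45
ee_pos: [0.5091, 0.1518, 0.1985]
tool_rot: [0.0, 0.545, 0.838, 0.001]
contact_force: [-0.2, -1.1, 0.5]
finger_gap: 0.529
gripper_force: 61.4
```

In the tool's units: 7 mm / 500 = 0.014.

Emit:
apply_moves([
  {"dr": [0,0,0],"travel": [0.014,0.014,0],"hand": 34},
  {"dr": [0,0,0],"travel": [0.014,0.014,0],"hand": 34},
  {"dr": [0,0,0],"travel": [0.014,0.014,0],"hand": 34},
])

```text
time_s: 18.75
ee_pos: [0.5125, 0.1555, 0.1973]
tool_rot: [0.0, 0.547, 0.837, -0.001]
contact_force: [-0.1, -0.4, -0.6]
finger_gap: 0.531
gripper_force: 61.5
```

```bash
python3 -c "
from h import *
go((.5132,.1572,.0414))"
```

```text
t 18.8 p [0.5125 0.1555 0.1973] dr [-0.0011  0.001  -0.0013] gap 0.5311088518700171
(0.5132, 0.1572, 0.0414) [  1.5   1.5 155.9]
```

In the tool's units: 155 mm / 500 = 0.31, 154 mm / 500 = 0.308.

Emit:
apply_moves([
  {"dr": [0,0,0],"travel": [0.002,0.002,0.07],"hand": 34},
  {"dr": [0,0,0],"travel": [0.002,0.002,0.15],"hand": 34},
  {"dr": [0,0,0],"travel": [0.002,0.002,0.224],"hand": 34},
  {"dr": [0,0,0],"travel": [0.002,0.002,0.272],"hand": 34},
  {"dr": [0,0,0],"travel": [0.002,0.002,0.296],"hand": 34},
  {"dr": [0,0,0],"travel": [0.002,0.002,0.304],"hand": 34},
  {"dr": [0,0,0],"travel": [0.002,0.002,0.308],"hand": 34},
  {"dr": [0,0,0],"travel": [0.002,0.002,0.31],"hand": 34},
  {"dr": [0,0,0],"travel": [0.002,0.002,0.31],"hand": 34},
])

```text
time_s: 19.65
ee_pos: [0.5141, 0.1585, 0.0433]
tool_rot: [0.001, 0.546, 0.838, 0.001]
contact_force: [0.3, 0.0, -0.9]
finger_gap: 0.528
gripper_force: 61.5
```

```bash
python3 -c "
from h import *
go((.5132,.1572,.0414));print(env.state()['contact_force'])"
```

```text
t 19.6 p [0.5141 0.1585 0.0433] dr [ 0.0016  0.0004 -0.0006] gap 0.5282199327267341
(0.5132, 0.1572, 0.0414) [-0.8 -1.3  1.9]
[ 0.27745145  0.01189349 -0.94565997]
```

In the tool's units: -157 mm / 500 = -0.314, -135 mm / 500 = -0.27.

Emit:
apply_moves([
  {"dr": [0,0,0],"travel": [-0.001,-0.0016,0.002],"hand": 34},
  {"dr": [0,0,0],"travel": [-0.001,-0.0016,0.0034],"hand": 34},
  {"dr": [0,0,0],"travel": [-0.001,-0.0016,0.0034],"hand": 50},
  {"dr": [0,0,0],"travel": [-0.001,-0.0016,0.0034],"hand": 60},
  {"dr": [0,0,0],"travel": [-0.001,-0.0016,0.0034],"hand": 72},
  {"dr": [0,0,0],"travel": [-0.001,-0.0016,0.0034],"hand": 72},
  {"dr": [0,0,0],"travel": [-0.001,-0.0016,0.0034],"hand": 72},
  {"dr": [0,0,0],"travel": [0,0,-0.04],"hand": 72},
  {"dr": [0,0,0],"travel": [0,0,-0.11],"hand": 72},
  {"dr": [0,0,0],"travel": [0,0,-0.19],"hand": 72},
  {"dr": [0,0,0],"travel": [0,0,-0.27],"hand": 72},
  {"dr": [0,0,0],"travel": [0,0,-0.314],"hand": 72},
])

```text
time_s: 20.85
ee_pos: [0.5142, 0.1592, 0.2025]
tool_rot: [0.001, 0.546, 0.838, 0.001]
contact_force: [1.2, 0.4, -0.7]
finger_gap: 0.842
gripper_force: 0.0
```

```bash
python3 -c "
from h import *
go((.43,-.1,.2),(.43,-.3,.2),(.5394,-.4023,.2))"
```

```text
t 20.9 p [0.5142 0.1592 0.2025] dr [0.0034 0.0002 0.    ] gap 0.8417039331189204
(0.43, -0.1, 0.2) [-203.2 -181.6    1.9]
(0.43, -0.3, 0.2) [-386.2 -262.3    1.6]
(0.5394, -0.4023, 0.2) [-523.9 -203.5    1.9]
```

In the tool's units: -435 mm / 500 = -0.87, -203 mm / 500 = -0.406.

Emit:
apply_moves([
  {"dr": [0,0,0],"travel": [-0.06,-0.06,0],"hand": 72},
  {"dr": [0,0,0],"travel": [-0.126,-0.12,0],"hand": 72},
  {"dr": [0,0,0],"travel": [-0.192,-0.18,0],"hand": 72},
  {"dr": [0,0,0],"travel": [-0.26,-0.24,0],"hand": 72},
  {"dr": [0,0,0],"travel": [-0.332,-0.3,0],"hand": 72},
  {"dr": [0,0,0],"travel": [-0.406,-0.36,0],"hand": 72},
  {"dr": [0,0,0],"travel": [-0.486,-0.4,0],"hand": 72},
  {"dr": [0,0,0],"travel": [-0.566,-0.436,0],"hand": 72},
  {"dr": [0,0,0],"travel": [-0.646,-0.47,0],"hand": 72},
  {"dr": [0,0,0],"travel": [-0.726,-0.5,0],"hand": 72},
  {"dr": [0,0,0],"travel": [-0.8,-0.506,0],"hand": 72},
  {"dr": [0,0,0],"travel": [-0.87,-0.48,0],"hand": 72},
])

```text
time_s: 22.05
ee_pos: [0.4672, -0.34, 0.199]
tool_rot: [-0.001, 0.548, 0.836, -0.001]
contact_force: [1.0, 0.4, -0.6]
finger_gap: 0.847
gripper_force: 0.0
```

In the tool's units: -89 mm / 500 = -0.178, -75 mm / 500 = -0.15.

Emit:
apply_moves([
  {"dr": [0,0,0],"travel": [-0.08,0.028,0],"hand": 72},
  {"dr": [0,0,0],"travel": [-0.15,0.06,0],"hand": 72},
  {"dr": [0,0,0],"travel": [-0.178,0.073,0.004],"hand": 72},
  {"dr": [0,0,0],"travel": [-0.178,0.073,0.004],"hand": 72},
  {"dr": [0,0,0],"travel": [-0.178,0.073,0.004],"hand": 72},
  {"dr": [0,0,0],"travel": [-0.178,0.073,0.004],"hand": 72},
])

```text
time_s: 22.65
ee_pos: [0.5379, -0.4023, 0.1974]
tool_rot: [-0.0, 0.546, 0.838, -0.0]
contact_force: [0.1, -0.2, 0.2]
finger_gap: 0.845
gripper_force: 0.0
```

```bash
python3 -c "
from h import *
go((.5394,-.4023,.026))"
```

```text
t 22.6 p [ 0.5379 -0.4023  0.1974] dr [-0.0004 -0.0004  0.0005] gap 0.8452113116106181
(0.5394, -0.4023, 0.026) [ -0.7   1.4 171.4]
```

In the tool's units: 171 mm / 500 = 0.342, 1.4 mm / 500 = 0.0028.

Emit:
apply_moves([
  {"dr": [0,0,0],"travel": [-0.001,0.0028,0.07],"hand": 68},
  {"dr": [0,0,0],"travel": [-0.001,0.0028,0.15],"hand": 68},
  {"dr": [0,0,0],"travel": [-0.001,0.0028,0.23],"hand": 68},
  {"dr": [0,0,0],"travel": [-0.001,0.0028,0.294],"hand": 68},
  {"dr": [0,0,0],"travel": [-0.001,0.0028,0.328],"hand": 68},
  {"dr": [0,0,0],"travel": [-0.001,0.0028,0.342],"hand": 68},
  {"dr": [0,0,0],"travel": [-0.001,0.0028,0.342],"hand": 30},
  {"dr": [0,0,0],"travel": [-0.001,0.0028,0.342],"hand": 26},
  {"dr": [0,0,0],"travel": [-0.001,0.0028,0.342],"hand": 26},
  {"dr": [0,0,0],"travel": [-0.001,0.0028,0.342],"hand": 26},
  {"dr": [0,0,0],"travel": [-0.001,0.0028,0.342],"hand": 26},
  {"dr": [0,0,0],"travel": [-0.001,0.0028,0.342],"hand": 26},
])

```text
time_s: 23.85
ee_pos: [0.5412, -0.4037, 0.0285]
tool_rot: [0.002, 0.546, 0.838, -0.0]
contact_force: [-1.7, 0.6, 7.0]
finger_gap: 0.429
gripper_force: 60.5
```

Emit:
apply_moves([
  {"dr": [0,0,0],"travel": [0,0,0],"hand": 26},
  {"dr": [0,0,0],"travel": [0,0,0],"hand": 26},
])

```text
time_s: 24.05
ee_pos: [0.5412, -0.4037, 0.0285]
tool_rot: [0.002, 0.546, 0.838, -0.0]
contact_force: [-0.8, 0.4, 7.1]
finger_gap: 0.426
gripper_force: 60.5
```

```bash
python3 -c "
from h import *
go((.43,-.3,.17),(.43,-.1,.17),(.5531,.0663,.17))"
```

```text
t 24.1 p [ 0.5412 -0.4037  0.0285] dr [ 0.0017  0.0028 -0.0004] gap 0.4259291215446229
(0.43, -0.3, 0.17) [ 139.3  -59.7 -142. ]
(0.43, -0.1, 0.17) [ 322.3   20.9 -142.4]
(0.5531, 0.0663, 0.17) [ 424.9  200.6 -142.4]
```

Emit:
apply_moves([
  {"dr": [0,0,0],"travel": [0,0,-0.02],"hand": 26},
  {"dr": [0,0,0],"travel": [0,0,-0.07],"hand": 26},
  {"dr": [0,0,0],"travel": [0,0,-0.15],"hand": 26},
  {"dr": [0,0,0],"travel": [0.016,-0.02,-0.22],"hand": 26},
  {"dr": [0,0,0],"travel": [0.07,-0.06,-0.27],"hand": 26},
  {"dr": [0,0,0],"travel": [0.14,-0.096,-0.282],"hand": 26},
  {"dr": [0,0,0],"travel": [0.21,-0.116,-0.282],"hand": 26},
  {"dr": [0,0,0],"travel": [0.286,-0.112,-0.282],"hand": 26},
  {"dr": [0,0,0],"travel": [0.364,-0.082,-0.282],"hand": 26},
  {"dr": [0,0,0],"travel": [0.44,-0.048,-0.282],"hand": 26},
  {"dr": [0,0,0],"travel": [0.516,-0.014,-0.282],"hand": 26},
  {"dr": [0,0,0],"travel": [0.59,0.024,-0.282],"hand": 26},
])

```text
time_s: 25.25
ee_pos: [0.4318, -0.1268, 0.1684]
tool_rot: [0.001, 0.546, 0.838, -0.0]
contact_force: [-0.3, 0.1, -1.0]
finger_gap: 0.43
gripper_force: 60.1
```

In the tool's units: 188 mm / 500 = 0.376, 180 mm / 500 = 0.36.

Emit:
apply_moves([
  {"dr": [0,0,0],"travel": [0.06,0.056,0],"hand": 26},
  {"dr": [0,0,0],"travel": [0.11,0.12,0],"hand": 26},
  {"dr": [0,0,0],"travel": [0.156,0.186,0],"hand": 26},
  {"dr": [0,0,0],"travel": [0.196,0.254,0],"hand": 26},
  {"dr": [0,0,0],"travel": [0.23,0.316,0],"hand": 26},
  {"dr": [0,0,0],"travel": [0.252,0.36,0],"hand": 26},
  {"dr": [0,0,0],"travel": [0.26,0.376,0],"hand": 26},
  {"dr": [0,0,0],"travel": [0.26,0.376,0],"hand": 26},
  {"dr": [0,0,0],"travel": [0.26,0.376,0],"hand": 26},
  {"dr": [0,0,0],"travel": [0.26,0.376,0],"hand": 26},
])

```text
time_s: 26.25
ee_pos: [0.551, 0.0648, 0.1674]
tool_rot: [0.0, 0.547, 0.837, -0.001]
contact_force: [0.4, -0.8, -1.6]
finger_gap: 0.426
gripper_force: 60.1
```

```bash
python3 -c "
from h import *
go((.5531,.0663,.0365))"
```

```text
t 26.2 p [0.551  0.0648 0.1674] dr [-0.0009  0.0009 -0.0019] gap 0.4258629101987701
(0.5531, 0.0663, 0.0365) [  0.6   2.7 130.9]
```

In the tool's units: 130 mm / 500 = 0.26, 128 mm / 500 = 0.256.

Emit:
apply_moves([
  {"dr": [0,0,0],"travel": [0,0.004,0.06],"hand": 26},
  {"dr": [0,0,0],"travel": [0,0.004,0.13],"hand": 26},
  {"dr": [0,0,0],"travel": [0,0.004,0.19],"hand": 26},
  {"dr": [0,0,0],"travel": [0,0.004,0.228],"hand": 26},
  {"dr": [0,0,0],"travel": [0,0.004,0.248],"hand": 26},
  {"dr": [0,0,0],"travel": [0,0.004,0.256],"hand": 26},
  {"dr": [0,0,0],"travel": [0,0.004,0.26],"hand": 26},
  {"dr": [0,0,0],"travel": [0,0.004,0.26],"hand": 26},
  {"dr": [0,0,0],"travel": [0,0.004,0.26],"hand": 26},
])

```text
time_s: 27.15
ee_pos: [0.5541, 0.0673, 0.0382]
tool_rot: [0.001, 0.546, 0.838, 0.0]
contact_force: [0.3, -0.4, -0.2]
finger_gap: 0.427
gripper_force: 60.1
```

```bash
python3 -c "
from h import *
go((.5531,.0663,.0365));print(env.state()['contact_force'])"
```

```text
t 27.1 p [0.5541 0.0673 0.0382] dr [ 0.0014  0.0005 -0.0005] gap 0.427141952005949
(0.5531, 0.0663, 0.0365) [-0.6 -1.3  1.7]
[ 0.27793681 -0.41304789 -0.1950614 ]
```

Releasing, lifting and drawing back clear of the camera view.

In the tool's units: -160 mm / 500 = -0.32, -135 mm / 500 = -0.27.

Emit:
apply_moves([
  {"dr": [0,0,0],"travel": [-0.001,-0.0016,0.002],"hand": 26},
  {"dr": [0,0,0],"travel": [-0.001,-0.0016,0.0032],"hand": 26},
  {"dr": [0,0,0],"travel": [-0.001,-0.0016,0.0032],"hand": 42},
  {"dr": [0,0,0],"travel": [-0.001,-0.0016,0.0032],"hand": 52},
  {"dr": [0,0,0],"travel": [-0.001,-0.0016,0.0032],"hand": 64},
  {"dr": [0,0,0],"travel": [-0.001,-0.0016,0.0032],"hand": 64},
  {"dr": [0,0,0],"travel": [-0.001,-0.0016,0.0032],"hand": 64},
  {"dr": [0,0,0],"travel": [0,0,-0.04],"hand": 64},
  {"dr": [0,0,0],"travel": [0,0,-0.11],"hand": 64},
  {"dr": [0,0,0],"travel": [0,0,-0.19],"hand": 64},
  {"dr": [0,0,0],"travel": [0,0,-0.27],"hand": 64},
  {"dr": [0,0,0],"travel": [0,0,-0.32],"hand": 64},
])

```text
time_s: 28.35
ee_pos: [0.5542, 0.0678, 0.2003]
tool_rot: [0.001, 0.546, 0.838, 0.001]
contact_force: [0.1, 0.1, -0.7]
finger_gap: 0.747
gripper_force: 0.0
```

In the tool's units: -295 mm / 500 = -0.59, -280 mm / 500 = -0.56.

Emit:
apply_moves([
  {"dr": [0,0,0],"travel": [-0.04,-0.07,0],"hand": 64},
  {"dr": [0,0,0],"travel": [-0.09,-0.14,0],"hand": 64},
  {"dr": [0,0,0],"travel": [-0.15,-0.21,0],"hand": 64},
  {"dr": [0,0,0],"travel": [-0.21,-0.28,0],"hand": 64},
  {"dr": [0,0,0],"travel": [-0.28,-0.33,0],"hand": 64},
  {"dr": [0,0,0],"travel": [-0.35,-0.37,0],"hand": 64},
  {"dr": [0,0,0],"travel": [-0.42,-0.4,0],"hand": 64},
  {"dr": [0,0,0],"travel": [-0.5,-0.43,0],"hand": 64},
  {"dr": [0,0,0],"travel": [-0.56,-0.454,0],"hand": 64},
  {"dr": [0,0,0],"travel": [-0.59,-0.464,0],"hand": 64},
  {"dr": [0,0,0],"travel": [-0.59,-0.464,0],"hand": 64},
  {"dr": [0,0,0],"travel": [-0.59,-0.464,0],"hand": 64},
])

```text
time_s: 29.55
ee_pos: [0.4603, -0.2946, 0.1972]
tool_rot: [-0.0, 0.546, 0.838, 0.0]
contact_force: [-0.2, 0.1, 0.5]
finger_gap: 0.749
gripper_force: 0.0
```

```bash
python3 - <<'E'
from h import *
a=np.linspace(0,2*np.pi,60);o=[]
T=[((.4324,.3401),.062,.08),((.4728,.2492),.054,.066),((.5132,.1572),.046,.052),((.5531,.0663),.038,.040)]
for n,x,y,w,h,k in(('top',135,165,135,75,5.9),('side',150,170,135,115,5)):
  im=cv2.resize(env.capture(n)[y:y+h,x:x+w,::-1],None,fx=k,fy=k,interpolation=cv2.INTER_CUBIC)
  for p,d,H in T:
   for z,D,c in((H+.008,d,(0,255,0)),(.008,d,(0,0,255)),(.008,.072,(0,255,255))):
    q=w2px(n,np.c_[p[0]+D/2*np.cos(a),p[1]+D/2*np.sin(a),0*a+z]);q=(q-[x,y]+.5)*k-.5
    cv2.polylines(im,[q.round().astype(int)],True,c,1)
  cv2.imwrite(f'pics/fin_{n}.png',im)
go()
E
```

```text
t 29.6 p [ 0.4605 -0.294   0.1974] dr [ 0.0004 -0.0006  0.0025] gap 0.745673010132897
```

View pics/fin_top.png

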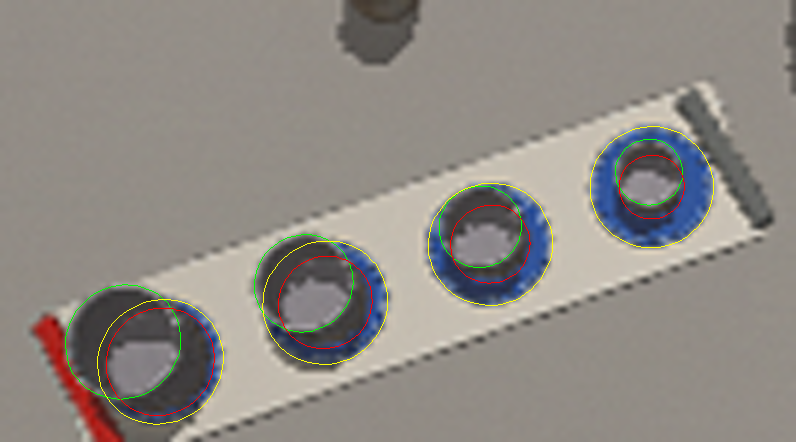

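View pics/fin_side.png

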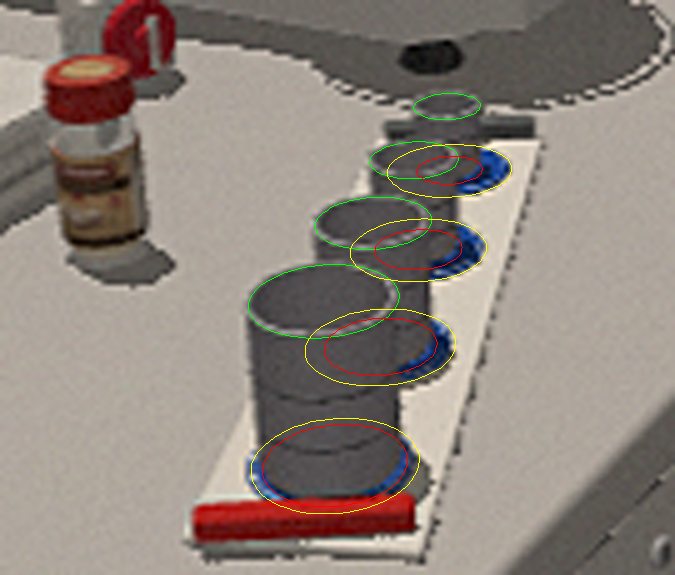

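Both views show all four beakers upright and within about 2 mm of their mark centres, largest at the red end, with the jar untouched. The arm is clear, so I'm handing in.

```bash
python3 -c "
from rig import env
print(env.finish_job())"
```

```text
the job is handed in; nothing more can be done
None
```

The four beakers stand upright on their marks, largest at the red end to smallest at the grey end and each within about 2 mm of centre; the spice jar was left where it stood and the job was handed in at about 30 s, with no verdict returned.

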